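# Set out the opening scene on the play tray

## Task

Set up the opening scene on the cork play tray for the next therapy session, standing each of the four loose pieces upright: the white house on the pale spot between the black plinth and the blue pond, the green tree on the spot directly behind the pond, the painted stone on the spot directly in front of the house, and the gold star on top of the plinth, each in the middle of its place. Behind means farther from the robot, in front means nearer to it, along the rows of spots of the slightly turned tray. Leave the red car, the toadstool and the fence in the tray where they stand.

Things in the scene. Friction and masses are not known exactly. Their poses are not given: they have to be found in the camera images.
- tray: Fixed wooden tray with a cork floor, 290 mm (x) by 310 (y); floor 8 mm above the table, rim 18 mm high. Nine flat pale round spots, 56 mm across: rows at x = -85, 0, 85 mm, columns at y = -100, 0, 100 mm. Plinth and pond cover the ends of the middle row, either way round. Origin: underside, below the middle spot; x points away from the robot (turned up to 0.2 rad), z up.
- plinth: Fixed round black pedestal in the tray, 45 mm high, flat top 58 mm across. Origin: centre of its underside, on the tray floor; axes as the tray's.
- pond: Fixed flat round blue pond with a rim of grey pebbles, 78 mm across, 9 mm high, in the tray. Origin: centre of its underside, on the tray floor; axes as the tray's.
- star: Loose gold star figure, 77 mm high, 0.05 to 0.1 kg: round foot 34 mm across, 8 mm high, thin stem, and an upright five-pointed star 54 mm across (along its y) and 16 mm thick (along its x), centred 50 mm above the origin; grasp it by its flat faces (across x). Starts upright on the table beside the tray. Origin: centre of its underside, z up.
- house: Loose white toy house with a red-brown gable roof, 44 mm along x (between its flat gable ends, best grasped across x), 40 mm along y at the walls and 50 mm at the eaves, 60 mm high, walls 38 mm high, 0.06 to 0.13 kg. Starts upright on the table beside the tray. Origin: centre of its underside, z up, ridge along x.
- tree: Loose green wooden toy tree, 85 mm high, 0.04 to 0.09 kg: round foot 40 mm across, thin trunk, crown 34 mm across with upright sides from 30 to 56 mm above the origin, tapering to the top. Starts upright on the table beside the tray. Origin: centre of its underside, z up.
- stone: Loose round mauve stone painted with a yellow and red flower, 44 mm across, 30 mm high, sides upright from 3 to 18 mm, domed top, flat underside, 0.05 to 0.1 kg. Starts on the table beside the tray. Origin: centre of its underside, z up.
- car: Loose small red toy car, 50 by 31 by 27 mm, standing on one of the two outer spots of the tray's row nearest the robot; to be left alone. Origin: centre of its underside.
- toadstool: Loose white toadstool with an orange cap, 38 mm across, 35 mm high, standing on the other outer spot of the nearest row; to be left alone. Origin: centre of its underside.
- fence: Loose piece of white picket fence on a green base 30 by 70 mm (long side along its y), 30 mm high, standing on the middle spot of the farthest row; to be left alone. Origin: centre of its underside.
Mind the look-alikes: they are no part of the job. What is shaped like the stone but purple or turquoise is not meant.

How it is judged (in metres and radians):
At the end, for the whole second after the job is handed in: All upright, at rest, released: star on the plinth within 12 mm of centre; house within 15 mm of the middle spot; tree within 15 mm (each tray axis) of the spot behind the pond; stone likewise of the front middle spot; car, toadstool, fence within 15 mm of their starts (horizontal distance between star and plinth below 0.012 m and z of star in the frame of plinth between 0.041 and 0.05 m and horizontal distance between house and tray below 0.015 m and x of tree in the frame of pond between 0.07 and 0.1 m and y of tree in the frame of pond between -0.015 and 0.015 m and x of stone in the frame of tray between -0.1 and -0.07 m and y of stone in the frame of tray between -0.015 and 0.015 m and z of each of house, tree, stone in the frame of tray below 0.012 m and angle between each of star, house, tree, stone's own z axis and vertical below 0.12 rad and linear speed of each of star, house, tree, stone below 0.01 m/s and angular speed of each of star, house, tree, stone below 0.1 rad/s and distance of each of car, toadstool, fence from where it was at the start of the episode below 0.015 m and angle between each of car, toadstool, fence's own z axis and vertical below 0.2 rad); the robot touches nothing.
It fails at once if the car in the tray is pushed more than 15 mm or knocked over (distance of car from where it was at the start of the episode above 0.015 m or angle between car's own z axis and vertical above 0.5 rad).
It fails at once if the toadstool in the tray is pushed more than 15 mm or knocked over (distance of toadstool from where it was at the start of the episode above 0.015 m or angle between toadstool's own z axis and vertical above 0.5 rad).
It fails at once if the fence in the tray is pushed more than 15 mm or knocked over (distance of fence from where it was at the start of the episode above 0.015 m or angle between fence's own z axis and vertical above 0.5 rad).
It also fails if it takes over 101 s, if anything falls off the work surface, if the arm or the gripper's body presses on something with over 40 N, if the wrist force passes 120 N, or if a joint passes its speed limit or range.

## Robot

A 7-joint arm with a two-finger parallel gripper is mounted at the origin on the work surface. World frame = base frame: x ahead of the robot, y to its left, z up, the work surface at z = 0. Lengths are in m, angles in degrees, forces in N, time in s.
With the tool pointing down it reaches from about 0.425 to 1.025 m from the base axis. Payload 3.6 kg.
Tool frame: the origin (TCP) lies at the very end of the fingers, on their centre line; the grasp point (between the pads) lies 19 mm behind it (ctrl.hold_point_z is the distance from the TCP to the grasp point, in m); z points along the fingers, y is the line along which they close (so a half turn about z gives the same grasp; the last joint's range is limited). The gripper opens to 85 mm and grips with 20 to 120 N. Pads are 22 mm wide; open, the fingers measure 114 mm over their backs; the gripper's body (76 mm by 85 mm) begins 54 mm behind the grasp point. The pads swing forward as they close: fully open they stand 13 mm farther back than shut.
Start: joints at [69.643, 33.873, 2.773, 92.16, -1.908, 54.013, -1.931], TCP at [0.188, -0.7, 0.231] pointing down, gripper open.
Joint ranges: [-153.93, 153.93], [-27.13, 128.08], [-72.61, 78.16], [10.71, 143.7], [-87.88, 267.88], [4.46, 118.87], [-176.78, 176.78]. Speed limits (degrees/s): [147.25, 147.25, 180, 180, 180, 180, 180].

## Interface

Orientations are given as a 3x3 rotation matrix whose columns are the frame's x, y, z axes.
In Python, from cell import ctrl, optics, job, spotter gives the robot as it stands. The module is installed in compiled form; this text tells all that it offers.
- The arm moves only by the tool carry_out, never from a script. Its argument "increments" is a list of rows, each a list of 5 numbers: the gripper's target within -1 to 1 (shut at 1, half-way at 0, fully open at -1), then the shift along the tool's x, y, z in mm, then the turn about the tool's z in degrees. In form: [[claw, x, y, z, twist], ...]. A call has 1 to 8 rows; each row shifts and turns the commanded pose from where the row before left it, along the tool's axes as they then stand; what a row does not reach is not made up. A row lasts 1/12 s, in which the tool goes at most 41.7 mm and 7.16 degrees, less where a joint would pass 70% of its speed; a pose out of reach is approached as far as the arm can. A call is refused whole if a number of a shift passes 41.7 or a number of a turn 7.16, either way. A call with a gripper value outside its range is refused whole. The fingers move at their own pace and stop on an object; the grip force is fixed at half the most. Time passes only in rows, so rows that do not move let the fingers close. It gives the time, the measured TCP pose, the force, the opening and the grip force at its end, in the units of the state.
- ctrl.read_state(): the state, without advancing time (a new reading comes with each control period).
- optics.read_camera(name): name is "scene" or "top" or "wrist"; returns a dict with "color" (384x512x3 uint8, red, green, blue), "z_map" (384x512 float32, m along the optical axis (not along the pixel's ray), 0 where there is no reading), "fx", "fy", "cx", "cy" (pixels), "R" (3x3) and "t" (3): a world point X has camera coordinates R X + t. Camera axes: x right, y down, z forward; pixel columns grow to the right and rows downward; lengths in m; the calibration is good to about 2 mm. A picture is of the moment at which its call begins.
- job.finish_job(): hands the job in; it is judged then, once.
Trained networks look in a picture, given as the dict that the camera call returned (one of the last four; its "shot" number tells which), for a name from the list of things; names that differ only in an ending like _2 or _b are one class to them, and where a whole thing is asked for, a point or a joint stands for the part that bears it (a point fixed in the world has none). Each returns a list of dicts, best first, with "conf" (0 to 1); they miss things now and then, are a little off and sometimes report something else, mostly with a low value. They report only what shows in the picture. A call takes as long as a camera call. They do not tell look-alikes from the thing itself.
- spotter.recognise(picture, name): "box" ([left, top, right, bottom] in pixels, round what is visible of it).
The state is a dict: "time_s": time; "joint_pos": joint angles; "joint_vel": joint speeds; "joint_torque": joint torques, N m; "tcp_pos": TCP position; "orientation": TCP orientation; "ft_force": force on the tool from outside, world axes, zero at the start; "wrist_torque": the same for the moment, N m; "grip_width": finger opening in m; "finger_force": force on a finger pad.
Only numpy, scipy, OpenCV 4.12 (cv2) and the standard library are available. Lean on these libraries where they do the work, as an engineer would, in place of code of your own. Each camera call takes 0.05 s, during which the arm holds its last target. There are 200 camera calls.

## Working session

There is one attempt and no reset: what is moved stays moved. The work goes in short steps, Python scripts to look and compute and a tool call to move; the robot and the scene stay as the last step left them, time stands still between calls to the robot, and variables do not carry over. Pictures are saved under pics/ and viewed, at most 14 in all, crops included, and the job is handed in when it is done.

Besides the shell and the picture viewer there is one more tool, called after "Emit:" by a JSON object that holds its "method" and its "body", one argument or row to a line. carry_out: Moves the arm, as the interface text tells. Its arguments: {"type":"object","properties":{"increments":{"type":"array"}},"required":["increments"]}

```bash
mkdir -p pics
cat > h.py <<'E'
import numpy as np, cv2
from cell import ctrl, optics, job, spotter
def world(p,u,v,z=None):
    """pixel -> world; with z given intersects plane z, else uses depth"""
    r=np.array([(u-p['cx'])/p['fx'],(v-p['cy'])/p['fy'],1.0]); R=np.array(p['R']);t=np.array(p['t'])
    if z is None: d=p['z_map'][int(v),int(u)]; return R.T@(r*d-t)
    c=-R.T@t; w=R.T@r; return c+w*(z-c[2])/w[2]
def cloud(p):
    v,u=np.mgrid[:384,:512]; d=p['z_map']
    X=np.stack([(u-p['cx'])/p['fx']*d,(v-p['cy'])/p['fy']*d,d],-1)
    return (X-np.array(p['t']))@np.array(p['R'])
def save(p,n,box=None,k=1):
    im=p['color'][:,:,::-1]
    if box: im=im[box[1]:box[3],box[0]:box[2]]
    cv2.imwrite('pics/'+n,cv2.resize(im,None,fx=k,fy=k,interpolation=cv2.INTER_CUBIC))
E
python3 - <<'E'
from h import *
s=ctrl.read_state(); print(s['tcp_pos'],np.round(s['orientation'],3).tolist(),s['grip_width'],ctrl.hold_point_z)
for n in ('top','scene'):
    p=optics.read_camera(n); save(p,n+'.png',k=1.5)
    print(n,np.round(-np.array(p['R']).T@p['t'],3))
    for o in 'tray plinth pond star house tree stone car toadstool fence'.split():
        for d in spotter.recognise(p,o)[:4]:
            b=d['box'];u,v=(b[0]+b[2])/2,(b[1]+b[3])/2
            print(o,round(d['conf'],2),np.round(b).tolist(),np.round(world(p,u,v),3))
E
```

```text
[ 0.18741366 -0.69948701  0.23012778] [[0.966, 0.259, -0.001], [0.259, -0.966, 0.002], [-0.0, -0.002, -1.0]] 0.0853576654929875 0.0187
top [0.509 0.049 1.002]
tray 0.78 [182.0, 130.0, 320.0, 261.0] [0.539 0.03  0.01 ]
plinth 0.55 [278.0, 178.0, 302.0, 202.0] [ 0.552 -0.058  0.053]
pond 0.89 [193.0, 184.0, 221.0, 214.0] [0.527 0.134 0.014]
star 0.72 [108.0, 220.0, 132.0, 234.0] [0.456 0.325 0.063]
house 0.67 [368.0, 228.0, 398.0, 256.0] [ 0.438 -0.276  0.055]
tree 0.84 [387.0, 187.0, 412.0, 207.0] [ 0.543 -0.309  0.064]
stone 0.85 [119.0, 169.0, 135.0, 189.0] [0.568 0.321 0.032]
stone 0.65 [116.0, 117.0, 132.0, 139.0] [0.687 0.332 0.032]
stone 0.54 [77.0, 164.0, 101.0, 181.0] [0.58  0.411 0.03 ]
stone 0.54 [81.0, 128.0, 103.0, 149.0] [0.659 0.406 0.032]
car 0.72 [284.0, 213.0, 300.0, 236.0] [ 0.472 -0.067  0.036]
toadstool 0.44 [207.0, 227.0, 224.0, 246.0] [0.441 0.11  0.044]
fence 0.78 [228.0, 149.0, 262.0, 164.0] [0.628 0.047 0.038]
fence 0.31 [284.0, 216.0, 300.0, 236.0] [ 0.469 -0.067  0.033]
scene [1.046 0.355 0.837]
tray 0.76 [180.0, 148.0, 344.0, 284.0] [0.576 0.047 0.009]
plin
[... 211 characters left out ...]
 249.0] [0.476 0.333 0.057]
star 0.28 [310.0, 183.0, 325.0, 198.0] [0.455 0.128 0.041]
house 0.78 [183.0, 117.0, 201.0, 140.0] [ 0.461 -0.265  0.039]
tree 0.78 [147.0, 129.0, 166.0, 155.0] [ 0.559 -0.304  0.047]
tree 0.5 [183.0, 117.0, 202.0, 138.0] [ 0.457 -0.267  0.037]
stone 0.96 [397.0, 292.0, 416.0, 316.0] [0.598 0.42  0.031]
stone 0.87 [375.0, 323.0, 401.0, 347.0] [0.678 0.415 0.029]
stone 0.83 [357.0, 269.0, 382.0, 289.0] [0.588 0.334 0.028]
stone 0.75 [185.0, 116.0, 202.0, 142.0] [ 0.455 -0.266  0.032]
car 0.46 [237.0, 160.0, 256.0, 179.0] [ 0.492 -0.057  0.033]
toadstool 0.53 [310.0, 184.0, 326.0, 201.0] [0.458 0.132 0.04 ]
fence 0.56 [232.0, 222.0, 264.0, 242.0] [0.636 0.048 0.019]
```

View pics/top.png

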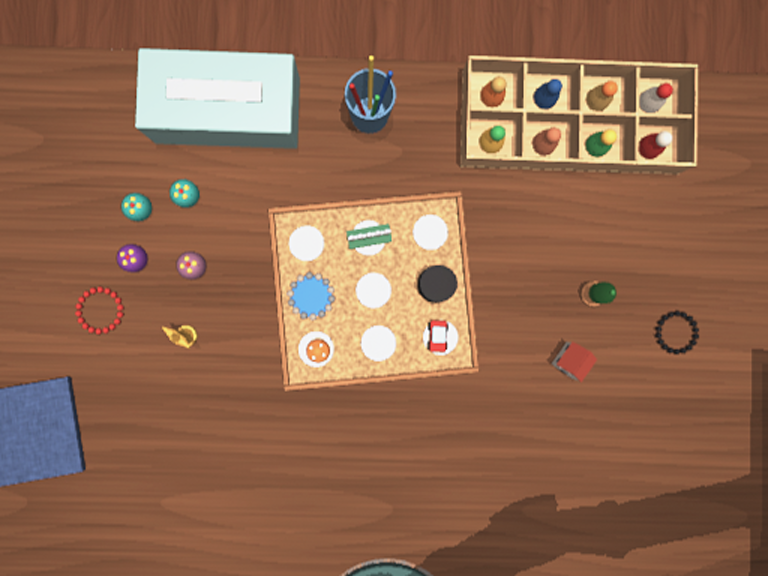

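Run:
```python
from h import *
p=optics.read_camera('top'); save(p,'stones.png',(70,100,150,250),4)
C=cloud(p)
hsv=cv2.cvtColor(p['color'],cv2.COLOR_RGB2HSV)
# spots: pale tray-floor blobs
roi=np.zeros((384,512),bool); roi[130:262,180:322]=1
fl=roi&(np.abs(C[...,2]-0.009)<0.006)
print('floor hsv',np.median(hsv[fl],0))
sp=(fl&(hsv[...,1]<95)&(hsv[...,2]>150)).astype(np.uint8)
n,l,st,c=cv2.connectedComponentsWithStats(sp)
for i in range(1,n):
    if st[i,4]>60: print('blob',st[i,4],np.round(c[i],1),np.round(world(p,*c[i],0.009),4), np.median(hsv[l==i],0))
# stones: colors
for o in [(127,179),(124,128),(89,172),(92,138)]:
    print(o,p['color'][o[1]-5:o[1]+6:5,o[0]-5:o[0]+6:5].tolist())
# loose things via height
for name,b,z0 in [('star',(100,212,140,242),.03),('house',(360,220,405,262),.02),('tree',(380,180,420,215),.028),('s1',(114,164,140,194),.012),('s2',(110,112,137,144),.012),('s3',(72,158,106,186),.012),('s4',(76,122,108,154),.012),('plinth',(272,172,308,208),.045)]:
    sub=C[b[1]:b[3],b[0]:b[2]].reshape(-1,3); q=sub[sub[:,2]>z0]
    r=cv2.minAreaRect((q[:,:2]*1000).astype(np.float32))
    print(name,len(q),np.round(r[0],1),np.round(r[1],1),round(r[2],1),'zmax',q[:,2].max().round(3))
```

```text
floor hsv [ 17. 108. 238.]
blob 467 [286.6 154.2] [ 0.6405 -0.0528  0.009 ] [ 90.   1. 244.]
blob 353 [245.6 158.1] [0.6278 0.0458 0.009 ] [ 70.  34. 232.]
blob 473 [203.9 161.8] [0.6159 0.1459 0.009 ] [105.   1. 244.]
blob 480 [248.4 193.3] [0.5432 0.0367 0.009 ] [108.   2. 245.]
blob 152 [300.  226.1] [ 0.4676 -0.0897  0.009 ] [ 97.   4. 244.]
blob 483 [252.2 228.3] [0.4593 0.0253 0.009 ] [105.   2. 245.]
blob 276 [209.6 230.9] [0.4503 0.127  0.009 ] [105.   5. 245.]
(127, 179) [[[192, 125, 160], [216, 151, 166], [168, 112, 137]], [[192, 127, 153], [230, 199, 112], [163, 109, 132]], [[120, 81, 94], [142, 95, 115], [104, 71, 79]]]
(124, 128) [[[241, 222, 110], [222, 211, 146], [49, 117, 109]], [[178, 151, 135], [95, 218, 209], [68, 153, 143]], [[82, 189, 176], [74, 181, 171], [53, 122, 115]]]
(89, 172) [[[148, 74, 175], [167, 107, 159], [94, 51, 108]], [[220, 69, 91], [242, 219, 104], [112, 61, 128]], [[143, 75, 163], [135, 71, 154], [86, 47, 97]]]
(92, 138) [[[227, 229, 132], [83, 194, 182], [55, 127, 119]], [[131, 159, 141], [217, 215, 140], [65, 146, 137]], [[70, 166, 154], [71, 160, 150], [48, 110, 102]]]
star 134 [475.5 199.3] [ 34.7 305.8] 6.2 zmax 1.002
house 442 [ 483.2 -134.8] [367.5  54.4] 73.5 zmax 1.002
tree 225 [ 537.2 -143.2] [ 32.5 387.5] 3.5 zmax 1.002
s1 283 [544.6 198.8] [307.5  42.5] 77.3 zmax 1.002
s2 280 [595.9 209.9] [362.9  42.7] 55.0 zmax 1.002
s3 288 [538.  248.3] [400.2  42.8] 75.7 zmax 1.002
s4 291 [584.2 245.9] [420.1  42.4] 65.1 zmax 1.002
plinth 498 [547.9 -18.6] [ 56.6 145.3] 8.4 zmax 1.002
```

The four stone-shaped candidates are at the following top-image pixels: mauve (127,177), purple (88,172), turquoise (91,138) and turquoise (123,128). The mauve one fits the description, so I'll check it in the crop.

View pics/stones.png

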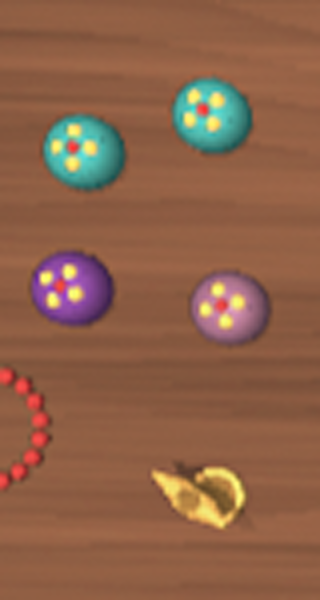

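Run:
```python
from h import *
p=optics.read_camera('top'); save(p,'house.png',(355,175,425,270),6)
C=cloud(p); C[p['z_map']<=0]=0
m=np.array([[85,-100],[85,100],[0,0],[-85,0]])/1000.
w=np.array([[.6405,-.0528],[.6159,.1459],[.5432,.0367],[.4593,.0253]])
mc=m-m.mean(0);wc=w-w.mean(0);H=mc.T@wc
a=np.arctan2(H[0,1]-H[1,0],H[0,0]+H[1,1]);R=np.array([[np.cos(a),-np.sin(a)],[np.sin(a),np.cos(a)]])
o=w.mean(0)-R@m.mean(0);print('yaw',np.degrees(a),'o',o,'res mm',np.round((m@R.T+o-w)*1000,1).tolist())
for n,q in dict(house=(0,0),stone=(-.085,0),tree=(.085,.1),plinth=(0,-.1)).items(): print(n,np.round(R@q+o,4))
for name,b,z0,z1 in [('star',(100,212,140,242),.03,.1),('starfoot',(100,212,140,242),.004,.012),('house',(360,220,405,262),.02,.1),('roof',(360,220,405,262),.042,.1),('ridge',(360,220,405,262),.055,.1),('tree',(380,180,420,215),.028,.1),('treetop',(380,180,420,215),.075,.1),('treefoot',(380,180,420,215),.003,.02),('s1',(114,164,140,194),.006,.1),('plinth',(272,172,308,208),.045,.1)]:
    sub=C[b[1]:b[3],b[0]:b[2]].reshape(-1,3); q=sub[(sub[:,2]>z0)&(sub[:,2]<z1)]
    if len(q)<3: continue
    r=cv2.minAreaRect((q[:,:2]*1000).astype(np.float32))
    print(name,len(q),np.round(r[0],1),np.round(r[1],1),round(r[2],1),'zmax',q[:,2].max().round(3),'mean',q.mean(0).round(4))
```

```text
yaw 7.088550385085075 o [0.54363742 0.03615268] res mm [[-0.2, 0.2], [-0.3, -0.0], [0.4, -0.5], [-0.0, 0.4]]
house [0.5436 0.0362]
stone [0.4593 0.0257]
tree [0.6156 0.1459]
plinth [ 0.556  -0.0631]
star 130 [461.6 332.9] [50.  16.2] 50.1 zmax 0.08 mean [0.4615 0.3307 0.0601]
starfoot 122 [455.2 342.8] [69.2 92.5] 2.1 zmax 0.012 mean [0.4601 0.3355 0.0066]
house 429 [ 438.8 -283.7] [48.7 44.3] 56.0 zmax 0.064 mean [ 0.4399 -0.2799  0.0493]
roof 349 [ 439.3 -283. ] [45.7 44.1] 55.6 zmax 0.064 mean [ 0.4402 -0.2809  0.0525]
ridge 131 [ 439.2 -282.5] [19.2 44. ] 61.4 zmax 0.064 mean [ 0.4392 -0.2827  0.0588]
tree 216 [ 547.2 -318.3] [31.5 32.3] 71.6 zmax 0.09 mean [ 0.5467 -0.3134  0.0626]
treetop 38 [ 546.4 -319.3] [14.4 11.8] 43.5 zmax 0.09 mean [ 0.5471 -0.3177  0.0812]
treefoot 247 [ 545.  -332.1] [83.1 96.9] 1.7 zmax 0.011 mean [ 0.5452 -0.3275  0.0051]
s1 297 [573.2 327.1] [42.8 43.4] 4.9 zmax 0.034 mean [0.5725 0.3239 0.0255]
plinth 491 [554.4 -62.9] [55.6 55.8] 46.6 zmax 0.06 mean [ 0.5544 -0.0625  0.054 ]
```

View pics/house.png

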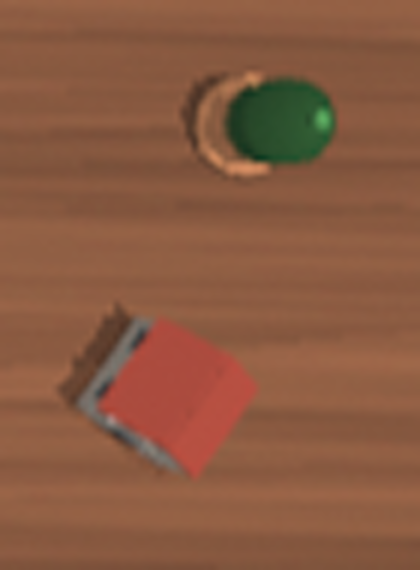

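The mauve stone (lower right in the crop, top pixel (127,177)) is the right one. The house ridge runs lower-left to upper-right, about -34° in world. I'll do the house first.

```bash
cat > go.py <<'E'
import sys
from h import *
# usage: go.py x y z yaw(tool y, deg, mod 180)  -> twist, then shift in tool axes after twist
x,y,z,yaw=map(float,sys.argv[1:5]); s=ctrl.read_state()
O=np.array(s['orientation']); cur=np.degrees(np.arctan2(O[1,1],O[0,1]))
d=(yaw-cur+90)%180-90; tw=-d
a=np.radians(d); Rz=np.array([[np.cos(a),-np.sin(a),0],[np.sin(a),np.cos(a),0],[0,0,1]])
sh=(Rz@O).T@(np.array([x,y,z])-s['tcp_pos'])*1000
n=int(np.ceil(max(np.linalg.norm(sh)/38,abs(tw)/7)))
print('t',round(s['time_s'],2),'tcp',np.round(s['tcp_pos'],4),'tooly',round(cur,1),'q7',round(s['joint_pos'][6],1),'w',round(s['grip_width'],4))
print('twist',round(tw,1),'shift',np.round(sh,1),'rows',n)
E
python3 go.py .439 -.2835 .12 -34
```

```text
t 1.2 tcp [ 0.1876 -0.7003  0.2313] tooly -75.0 q7 -1.9 w 0.0855
twist -41.0 shift [486.1 -24.7 111.3] rows 14
```

Emit:
{"method": "carry_out", "body": {
  "increments": [
    [-1,0,0,0,-7],
    [-1,0,0,0,-7],
    [-1,0,0,0,-7],
    [-1,0,0,0,-7],
    [-1,0,0,0,-7],
    [-1,0,0,0,-6],
    [-1,34,-1.8,8,0],
    [-1,34,-1.8,8,0]
  ]
}}

```text
time_s: 1.87
tcp_pos: [0.2205, -0.6439, 0.2155]
orientation: [[0.564, 0.826, -0.0], [0.826, -0.564, -0.003], [-0.003, 0.002, -1.0]]
ft_force: [1.6, 1.4, -0.7]
grip_width: 0.0854
finger_force: 0.0
```

Emit:
{"method": "carry_out", "body": {
  "increments": [
    [-1,34,-1.8,8,0],
    [-1,34,-1.8,8,0],
    [-1,34,-1.8,8,0],
    [-1,34,-1.8,8,0],
    [-1,34,-1.8,8,0],
    [-1,34,-1.8,8,0],
    [-1,34,-1.8,8,0],
    [-1,34,-1.8,8,0]
  ]
}}

```text
time_s: 2.53
tcp_pos: [0.3635, -0.4073, 0.1513]
orientation: [[0.56, 0.829, 0.001], [0.829, -0.56, -0.001], [-0.0, 0.001, -1.0]]
ft_force: [-0.1, 0.6, -0.3]
grip_width: 0.0851
finger_force: 0.0
```

Emit:
{"method": "carry_out", "body": {
  "increments": [
    [-1,34,-1.8,8,0],
    [-1,34,-1.8,8,0],
    [-1,34,-1.8,8,0],
    [-1,34,-1.8,0,0],
    [-1,0,0,0,0],
    [-1,0,0,0,0]
  ]
}}

```text
time_s: 3.03
tcp_pos: [0.4348, -0.2892, 0.1274]
orientation: [[0.554, 0.832, 0.001], [0.832, -0.554, 0.001], [0.001, 0.0, -1.0]]
ft_force: [-0.6, -0.9, 0.1]
grip_width: 0.0855
finger_force: 0.0
```

```bash
python3 go.py .439 -.2835 .01 -34
python3 - <<'E'
from h import *
p=optics.read_camera('wrist'); save(p,'w1.png')
print(spotter.recognise(p,'house')[:2], np.round(-np.array(p['R']).T@p['t'],3))
C=cloud(p); C[p['z_map']<=0]=0
b=spotter.recognise(p,'house')
if b:
    b=np.round(b[0]['box']).astype(int); q=C[max(b[1]-5,0):b[3]+5,max(b[0]-5,0):b[2]+5].reshape(-1,3)
    for z0 in(.015,.042,.056):
        k=q[(q[:,2]>z0)&(q[:,2]<.075)]; print(z0,len(k),cv2.minAreaRect((k[:,:2]*1000).astype(np.float32)))
E
```

```text
t 3.03 tcp [ 0.4348 -0.2892  0.1274] tooly -33.7 q7 -12.2 w 0.0855
twist 0.3 shift [  7.    0.2 117.4] rows 4
[{'box': [233.7, 157.7, 291.1, 217.6], 'conf': 0.72}] [ 0.479 -0.225  0.27 ]
0.015 3237 ((441.1822204589844, -286.15618896484375), (48.27671813964844, 44.142452239990234), 56.236568450927734)
0.042 2704 ((441.54888916015625, -285.6202697753906), (42.009803771972656, 44.138031005859375), 56.2901725769043)
0.056 845 ((441.538330078125, -285.7808837890625), (13.757086753845215, 43.68410873413086), 56.32467269897461)
```

View pics/w1.png

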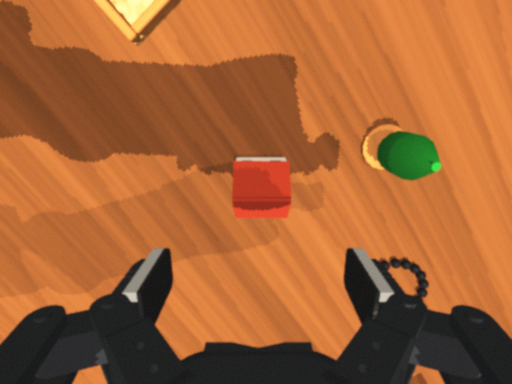

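The wrist view shows the house at pixel (262,187), centred between the fingers and aligned with them. The tree is clear, at (405,152). I'll descend and grip.

Emit:
{"method": "carry_out", "body": {
  "increments": [
    [-1,7,1.5,23,0],
    [-1,0,0,23,0],
    [-1,0,0,23,0],
    [-1,0,0,23,0],
    [-1,0,0,23,0],
    [-1,0,0,0,0],
    [1,0,0,0,0],
    [1,0,0,0,0]
  ]
}}

```text
time_s: 3.85
tcp_pos: [0.438, -0.288, 0.0131]
orientation: [[0.561, 0.828, 0.001], [0.828, -0.561, -0.001], [-0.0, 0.001, -1.0]]
ft_force: [-0.2, -0.3, 0.4]
grip_width: 0.0643
finger_force: 0.0
```

Emit:
{"method": "carry_out", "body": {
  "increments": [
    [1,0,0,0,0],
    [1,0,0,0,0],
    [1,0,0,0,0],
    [1,0,0,0,0],
    [1,0,0,0,0],
    [1,0,0,0,0]
  ]
}}

```text
time_s: 4.35
tcp_pos: [0.4388, -0.2876, 0.0139]
orientation: [[0.56, 0.829, 0.002], [0.829, -0.56, -0.002], [-0.0, 0.003, -1.0]]
ft_force: [-0.3, -1.9, 8.3]
grip_width: 0.0435
finger_force: 61.6
```

Emit:
{"method": "carry_out", "body": {
  "increments": [
    [1,0,0,-15,0],
    [1,0,0,-25,0],
    [1,0,0,-25,0],
    [1,0,0,-25,0],
    [1,0,0,0,0]
  ]
}}

```text
time_s: 4.77
tcp_pos: [0.4406, -0.2881, 0.1068]
orientation: [[0.559, 0.829, 0.008], [0.829, -0.559, -0.004], [0.001, 0.009, -1.0]]
ft_force: [0.4, -0.1, -1.8]
grip_width: 0.0433
finger_force: 61.3
```

```bash
python3 go.py .5436 .0362 .1 7.1
```

```text
t 4.77 tcp [ 0.4406 -0.2881  0.1068] tooly -34.0 q7 -13.7 w 0.0433
twist -41.1 shift [309.  142.3   8.2] rows 9
```

Emit:
{"method": "carry_out", "body": {
  "increments": [
    [1,0,0,0,-7],
    [1,0,0,0,-7],
    [1,0,0,0,-7],
    [1,0,0,0,-7],
    [1,0,0,0,-7],
    [1,0,0,0,-6],
    [1,30.6,14.2,0,0],
    [1,30.6,14.2,0,0]
  ]
}}

```text
time_s: 5.43
tcp_pos: [0.4576, -0.2246, 0.1018]
orientation: [[-0.115, 0.993, -0.0], [0.993, 0.115, -0.001], [-0.001, -0.001, -1.0]]
ft_force: [2.5, 0.8, -0.3]
grip_width: 0.0433
finger_force: 61.3
```

Emit:
{"method": "carry_out", "body": {
  "increments": [
    [1,30.6,14.2,0,0],
    [1,30.6,14.2,0,0],
    [1,30.6,14.2,0,0],
    [1,30.6,14.2,0,0],
    [1,30.6,14.2,0,0],
    [1,30.6,14.2,0,0],
    [1,30.6,14.2,0,0],
    [1,30.6,14.2,0,0]
  ]
}}

```text
time_s: 6.1
tcp_pos: [0.5414, 0.036, 0.102]
orientation: [[-0.122, 0.993, -0.001], [0.993, 0.122, -0.0], [-0.0, -0.001, -1.0]]
ft_force: [0.0, -0.0, -0.7]
grip_width: 0.0432
finger_force: 61.3
```

Emit:
{"method": "carry_out", "body": {
  "increments": [
    [1,0,0,10,0],
    [1,0,0,10,0],
    [1,0,0,10,0],
    [1,0,0,0,0],
    [1,0,0,0,0]
  ]
}}

```text
time_s: 6.52
tcp_pos: [0.5402, 0.0323, 0.0711]
orientation: [[-0.119, 0.993, -0.003], [0.993, 0.119, -0.001], [-0.001, -0.004, -1.0]]
ft_force: [0.5, -1.1, -0.6]
grip_width: 0.0437
finger_force: 61.3
```

```bash
python3 go.py .5440 .0332 .0225 7.1; python3 go.py .5440 .0332 .0225 7.1
```

```text
t 6.52 tcp [0.5402 0.0323 0.0711] tooly 6.9 q7 -19.4 w 0.0437
twist -0.2 shift [ 0.4  4.1 48.6] rows 2
t 6.52 tcp [0.5402 0.0323 0.0711] tooly 6.9 q7 -19.4 w 0.0437
twist -0.2 shift [ 0.4  4.1 48.6] rows 2
```

Emit:
{"method": "carry_out", "body": {
  "increments": [
    [1,0.5,4,20,0],
    [1,0,0,18,0],
    [1,0,0,8,0],
    [1,0,0,2,0],
    [1,0,0,0,0],
    [-0.5,0,0,0,0],
    [-0.5,0,0,0,0],
    [-0.5,0,0,0,0]
  ]
}}

```text
time_s: 7.18
tcp_pos: [0.5464, 0.0354, 0.0253]
orientation: [[-0.122, 0.993, 0.002], [0.993, 0.122, 0.0], [0.0, 0.002, -1.0]]
ft_force: [-0.3, -0.4, -0.5]
grip_width: 0.064
finger_force: 0.0
```

Emit:
{"method": "carry_out", "body": {
  "increments": [
    [-0.5,0,0,0,0],
    [-0.5,0,0,-20,0],
    [-0.5,0,0,-40,0],
    [-0.5,0,0,-40,0],
    [-1,0,0,-20,0],
    [-1,0,0,0,0]
  ]
}}

```text
time_s: 7.68
tcp_pos: [0.5492, 0.036, 0.1495]
orientation: [[-0.122, 0.993, 0.01], [0.993, 0.122, 0.001], [-0.0, 0.01, -1.0]]
ft_force: [0.2, -0.1, -0.3]
grip_width: 0.0846
finger_force: 0.0
```

```bash
python3 go.py .547 -.3175 .15 7.1;  python3 go.py .547 -.3175 .15 -34
```

```text
t 7.68 tcp [0.5492 0.036  0.1495] tooly 7.0 q7 -16.3 w 0.0846
twist -0.1 shift [-350.5  -45.8   -0.9] rows 10
t 7.68 tcp [0.5492 0.036  0.1495] tooly 7.0 q7 -16.3 w 0.0846
twist 41.0 shift [-294.3  195.9    1.6] rows 10
```

Emit:
{"method": "carry_out", "body": {
  "increments": [
    [-1,-35,-4.6,0,0],
    [-1,-35,-4.6,0,0],
    [-1,-35,-4.6,0,0],
    [-1,-35,-4.6,0,0],
    [-1,-35,-4.6,0,0],
    [-1,-35,-4.6,0,0],
    [-1,-35,-4.6,0,0],
    [-1,-35,-4.6,0,0]
  ]
}}

```text
time_s: 8.35
tcp_pos: [0.5424, -0.2486, 0.1438]
orientation: [[-0.122, 0.993, -0.001], [0.993, 0.122, 0.0], [0.0, -0.001, -1.0]]
ft_force: [-0.1, 0.3, -0.7]
grip_width: 0.0856
finger_force: 0.0
```

Emit:
{"method": "carry_out", "body": {
  "increments": [
    [-1,-35,-4.6,0,0],
    [-1,-35,-4.6,0,0],
    [-1,0,0,0,0],
    [-1,0,0,0,0]
  ]
}}

```text
time_s: 8.68
tcp_pos: [0.5411, -0.3211, 0.1434]
orientation: [[-0.116, 0.993, -0.001], [0.993, 0.116, -0.001], [-0.001, -0.001, -1.0]]
ft_force: [-0.5, 0.9, -0.7]
grip_width: 0.0852
finger_force: 0.0
```

```bash
python3 - <<'E'
from h import *
p=optics.read_camera('wrist'); C=cloud(p); C[p['z_map']<=0]=0
b=spotter.recognise(p,'tree')
print(b[:2])
if b:
    b=np.round(b[0]['box']).astype(int); q=C[max(b[1]-5,0):b[3]+5,max(b[0]-5,0):b[2]+5].reshape(-1,3)
    for z0,z1 in((.025,.1),(.075,.1)):
        k=q[(q[:,2]>z0)&(q[:,2]<z1)]; print(z0,len(k),cv2.minAreaRect((k[:,:2]*1000).astype(np.float32)),k.mean(0))
p=optics.read_camera('top'); save(p,'top2.png',(170,120,330,270),4)
C=cloud(p);C[p['z_map']<=0]=0
q=C[170:215,225:272].reshape(-1,3);k=q[(q[:,2]>.03)&(q[:,2]<.1)];print('house',cv2.minAreaRect((k[:,:2]*1000).astype(np.float32)),k[:,2].max())
E
python3 go.py .547 -.3175 .02 7.1
```

```text
[]
house ((542.9963989257812, 38.67149353027344), (43.948890686035156, 48.34105682373047), 7.26076602935791) 0.07213843024602967
t 8.83 tcp [ 0.5426 -0.3156  0.1439] tooly 7.1 q7 18.5 w 0.0854
twist 0.0 shift [ -2.6   4.2 123.9] rows 4
```

View pics/top2.png

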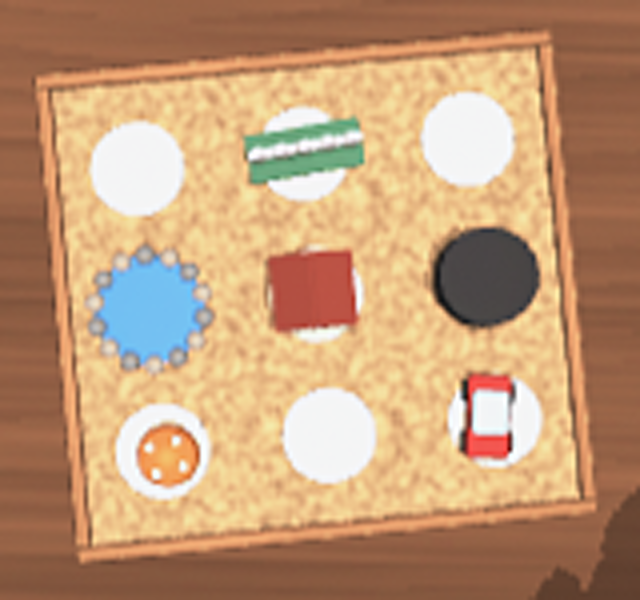

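The house stands upright at crop pixel (312,292), about 3 mm off the spot's centre, and the car, toadstool and fence haven't moved. Tree next.

Emit:
{"method": "carry_out", "body": {
  "increments": [
    [-1,-2.5,4,21,0],
    [-1,0,0,25,0],
    [-1,0,0,25,0],
    [-1,0,0,25,0],
    [-1,0,0,25,0],
    [-1,0,0,0,0],
    [1,0,0,0,0],
    [1,0,0,0,0]
  ]
}}

```text
time_s: 9.5
tcp_pos: [0.548, -0.3185, 0.0244]
orientation: [[-0.124, 0.992, 0.001], [0.992, 0.124, 0.0], [-0.0, 0.001, -1.0]]
ft_force: [0.2, -0.4, 0.2]
grip_width: 0.064
finger_force: 0.0
```

Emit:
{"method": "carry_out", "body": {
  "increments": [
    [1,0,0,0,0],
    [1,0,0,0,0],
    [1,0,0,0,0],
    [1,0,0,0,0],
    [1,0,0,0,0],
    [1,0,0,0,0],
    [1,0,0,0,0]
  ]
}}

```text
time_s: 10.08
tcp_pos: [0.5482, -0.32, 0.0253]
orientation: [[-0.122, 0.993, 0.003], [0.993, 0.122, -0.001], [-0.002, 0.003, -1.0]]
ft_force: [0.2, 0.8, 6.7]
grip_width: 0.0323
finger_force: 59.2
```

Emit:
{"method": "carry_out", "body": {
  "increments": [
    [1,0,0,-15,0],
    [1,0,0,-25,0],
    [1,0,0,-25,0],
    [1,0,0,-25,0],
    [1,0,0,-15,0],
    [1,0,0,0,0]
  ]
}}

```text
time_s: 10.58
tcp_pos: [0.5493, -0.3209, 0.1326]
orientation: [[-0.121, 0.993, 0.007], [0.993, 0.121, -0.004], [-0.005, 0.006, -1.0]]
ft_force: [0.2, -0.0, -1.2]
grip_width: 0.0325
finger_force: 59.6
```

```bash
python3 go.py .6156 .1459 .13 7.1; python3 go.py .6156 .1459 .13 7.1
```

```text
t 10.58 tcp [ 0.5493 -0.3209  0.1326] tooly 7.0 q7 17.9 w 0.0325
twist -0.1 shift [455.  123.4   1.4] rows 13
t 10.58 tcp [ 0.5493 -0.3209  0.1326] tooly 7.0 q7 17.9 w 0.0325
twist -0.1 shift [455.  123.4   1.4] rows 13
```

Emit:
{"method": "carry_out", "body": {
  "increments": [
    [1,35,9.5,0,0],
    [1,35,9.5,0,0],
    [1,35,9.5,0,0],
    [1,35,9.5,0,0],
    [1,35,9.5,0,0],
    [1,35,9.5,0,0],
    [1,35,9.5,0,0],
    [1,35,9.5,0,0]
  ]
}}

```text
time_s: 11.25
tcp_pos: [0.5875, -0.0309, 0.1276]
orientation: [[-0.122, 0.993, -0.001], [0.993, 0.122, -0.0], [-0.0, -0.001, -1.0]]
ft_force: [-0.3, -0.5, -0.7]
grip_width: 0.0323
finger_force: 59.6
```

Emit:
{"method": "carry_out", "body": {
  "increments": [
    [1,35,9.5,0,0],
    [1,35,9.5,0,0],
    [1,35,9.5,0,0],
    [1,35,9.5,0,0],
    [1,35,9.5,0,0],
    [1,0,0,15,0],
    [1,0,0,15,0],
    [1,0,0,0,0]
  ]
}}

```text
time_s: 11.92
tcp_pos: [0.6112, 0.1473, 0.095]
orientation: [[-0.124, 0.992, -0.006], [0.992, 0.124, -0.002], [-0.001, -0.006, -1.0]]
ft_force: [-1.1, -0.4, -0.5]
grip_width: 0.0326
finger_force: 59.6
```

Emit:
{"method": "carry_out", "body": {
  "increments": [
    [1,0,0,0,0],
    [1,0,0,0,0]
  ]
}}

```text
time_s: 12.08
tcp_pos: [0.614, 0.1462, 0.0982]
orientation: [[-0.121, 0.993, -0.0], [0.993, 0.121, -0.001], [-0.0, -0.0, -1.0]]
ft_force: [0.8, -0.6, -0.0]
grip_width: 0.0324
finger_force: 59.6
```

```bash
python3 - <<'E'
from h import *
p=optics.read_camera('wrist'); save(p,'w2.png')
E
python3 go.py .6156 .1459 .034 7.1
```

```text
t 12.13 tcp [0.6144 0.1463 0.0987] tooly 6.9 q7 -25.2 w 0.0321
twist -0.2 shift [-0.5  1.1 64.7] rows 2
```

View pics/w2.png

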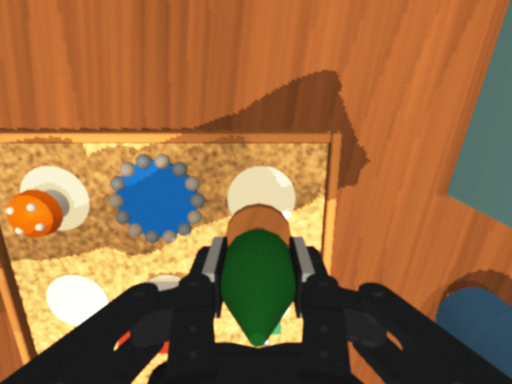

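The tree hangs upright at pixel (260,285), with its spot just below it at (262,195). I'll lower and release.

Emit:
{"method": "carry_out", "body": {
  "increments": [
    [1,-0.5,1,25,0],
    [1,0,0,25,0],
    [1,0,0,10,0],
    [1,0,0,5,0],
    [1,0,0,0,0],
    [1,0,0,0,0],
    [-0.3,0,0,0,0],
    [-0.3,0,0,0,0]
  ]
}}

```text
time_s: 12.8
tcp_pos: [0.6158, 0.1468, 0.0341]
orientation: [[-0.122, 0.993, 0.002], [0.993, 0.122, 0.001], [0.0, 0.002, -1.0]]
ft_force: [0.6, -0.3, 0.8]
grip_width: 0.0545
finger_force: 0.0
```

Emit:
{"method": "carry_out", "body": {
  "increments": [
    [-0.3,0,0,0,0],
    [-0.3,0,0,0,0],
    [-0.3,0,0,-15,0],
    [-0.3,0,0,-30,0],
    [-0.3,0,0,-40,0],
    [-1,0,0,-40,0],
    [-1,0,0,0,0]
  ]
}}

```text
time_s: 13.38
tcp_pos: [0.6203, 0.1487, 0.1664]
orientation: [[-0.122, 0.992, 0.014], [0.993, 0.122, 0.004], [0.003, 0.014, -1.0]]
ft_force: [1.5, 0.9, 0.4]
grip_width: 0.0775
finger_force: 0.0
```

```bash
python3 go.py .4615 .333 .16 -40
```

```text
t 13.38 tcp [0.6203 0.1487 0.1664] tooly 7.0 q7 -23.4 w 0.0775
twist 47.0 shift [  39.1 -240.1    3. ] rows 7
```

Emit:
{"method": "carry_out", "body": {
  "increments": [
    [-1,0,0,0,7],
    [-1,0,0,0,7],
    [-1,0,0,0,7],
    [-1,0,0,0,7],
    [-1,0,0,0,7],
    [-1,0,0,0,7],
    [-1,0,0,0,5],
    [-1,0,0,0,0]
  ]
}}

```text
time_s: 14.05
tcp_pos: [0.615, 0.147, 0.1583]
orientation: [[0.644, 0.765, 0.0], [0.765, -0.644, -0.0], [-0.0, 0.0, -1.0]]
ft_force: [-0.2, 0.4, -0.2]
grip_width: 0.085
finger_force: 0.0
```

Emit:
{"method": "carry_out", "body": {
  "increments": [
    [-1,5.4,-34,0,0],
    [-1,5.4,-34,0,0],
    [-1,5.4,-34,0,0],
    [-1,5.4,-34,0,0],
    [-1,5.4,-34,0,0],
    [-1,5.4,-34,0,0],
    [-1,5.4,-34,0,0],
    [-1,0,0,0,0]
  ]
}}

```text
time_s: 14.72
tcp_pos: [0.4507, 0.3363, 0.1584]
orientation: [[0.631, 0.775, -0.003], [0.775, -0.631, 0.005], [0.001, -0.005, -1.0]]
ft_force: [-0.5, 1.6, 0.2]
grip_width: 0.0855
finger_force: 0.0
```

Emit:
{"method": "carry_out", "body": {
  "increments": [
    [-1,0,0,0,0],
    [-1,0,0,0,0]
  ]
}}

```text
time_s: 14.88
tcp_pos: [0.4572, 0.3285, 0.1583]
orientation: [[0.641, 0.767, 0.0], [0.767, -0.641, -0.0], [0.0, 0.0, -1.0]]
ft_force: [0.1, -0.7, -0.9]
grip_width: 0.0856
finger_force: 0.0
```

```bash
python3 - <<'E'
from h import *
p=optics.read_camera('wrist'); save(p,'w3.png'); C=cloud(p); C[p['z_map']<=0]=0
b=spotter.recognise(p,'star')
print(b[:2])
if b:
    b=np.round(b[0]['box']).astype(int); q=C[max(b[1]-5,0):b[3]+5,max(b[0]-5,0):b[2]+5].reshape(-1,3)
    for z0,z1 in((.02,.1),(.045,.1)):
        k=q[(q[:,2]>z0)&(q[:,2]<z1)]; print(z0,len(k),cv2.minAreaRect((k[:,:2]*1000).astype(np.float32)),k.mean(0))
p=optics.read_camera('top'); save(p,'top3.png',(170,120,330,270),4)
C=cloud(p);C[p['z_map']<=0]=0
q=C[140:180,180:225].reshape(-1,3);k=q[(q[:,2]>.04)&(q[:,2]<.11)];print('tree',cv2.minAreaRect((k[:,:2]*1000).astype(np.float32)),k[:,2].max())
k=k[k[:,2]>.08];print(k.mean(0))
E
python3 go.py .4615 .333 .03 -40
```

```text
[{'box': [247.6, 154.9, 275.1, 217.2], 'conf': 0.87}]
0.02 758 ((463.4084777832031, 331.0904846191406), (50.920631408691406, 16.04880142211914), 53.12567901611328) [0.46460534 0.33237301 0.06099285]
0.045 758 ((463.4084777832031, 331.0904846191406), (50.920631408691406, 16.04880142211914), 53.12567901611328) [0.46460534 0.33237301 0.06099285]
tree ((614.400390625, 145.64166259765625), (33.067787170410156, 32.13053512573242), 45.97908401489258) 0.0964190519459092
[0.61341705 0.14538408 0.08638927]
t 15.03 tcp [0.4583 0.3271 0.1583] tooly -40.1 q7 -83.2 w 0.0851
twist -0.1 shift [  6.7  -1.5 128.2] rows 4
```

View pics/w3.png

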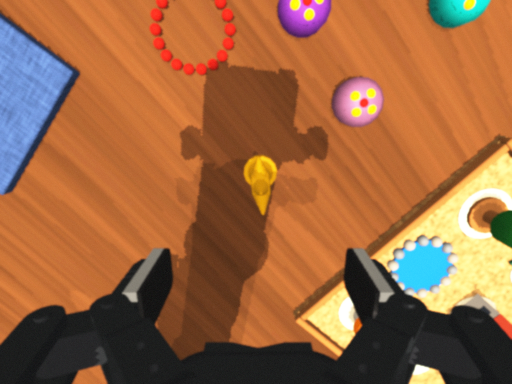

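View pics/top3.png

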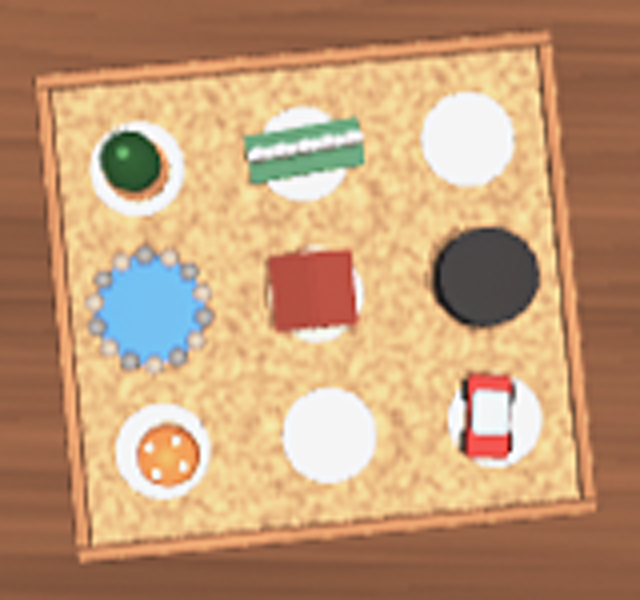

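The tree stands on its spot at crop pixel (137,165). The star is upright at wrist pixel (260,180), between the fingers with its flat faces towards them. I'll grasp it.

Emit:
{"method": "carry_out", "body": {
  "increments": [
    [-1,6.5,0,25,-2],
    [-1,0,0,25,0],
    [-1,0,0,25,0],
    [-1,0,0,25,0],
    [-1,0,0,26,0],
    [-1,0,0,0,0],
    [1,0,0,0,0],
    [1,0,0,0,0]
  ]
}}

```text
time_s: 15.7
tcp_pos: [0.4624, 0.3334, 0.0332]
orientation: [[0.617, 0.787, 0.001], [0.787, -0.617, 0.001], [0.001, 0.001, -1.0]]
ft_force: [-0.1, -0.1, 1.0]
grip_width: 0.064
finger_force: 0.0
```

Emit:
{"method": "carry_out", "body": {
  "increments": [
    [1,0,0,0,0],
    [1,0,0,0,0],
    [1,0,0,0,0],
    [1,0,0,0,0],
    [1,0,0,0,0],
    [1,0,0,0,0],
    [1,0,0,0,0],
    [1,0,0,0,0]
  ]
}}

```text
time_s: 16.37
tcp_pos: [0.4617, 0.3339, 0.0332]
orientation: [[0.616, 0.788, 0.001], [0.788, -0.616, 0.001], [0.001, 0.0, -1.0]]
ft_force: [0.3, -0.8, 7.1]
grip_width: 0.0152
finger_force: 60.9
```

Emit:
{"method": "carry_out", "body": {
  "increments": [
    [1,0,0,0,0],
    [1,0,0,-15,0],
    [1,0,0,-30,0],
    [1,0,0,-35,0],
    [1,0,0,-35,0],
    [1,0,0,-35,0],
    [1,0,0,0,0]
  ]
}}

```text
time_s: 16.95
tcp_pos: [0.4646, 0.3365, 0.1889]
orientation: [[0.616, 0.788, 0.01], [0.788, -0.616, 0.008], [0.012, 0.003, -1.0]]
ft_force: [0.5, 0.7, 0.7]
grip_width: 0.0152
finger_force: 60.1
```

```bash
python3 go.py .5552 -.0630 .18 7; python3 go.py .5552 -.0630 .18 -38
```

```text
t 16.95 tcp [0.4646 0.3365 0.1889] tooly -38.0 q7 -81.6 w 0.0152
twist -45.0 shift [-407.6   41.2    4. ] rows 11
t 16.95 tcp [0.4646 0.3365 0.1889] tooly -38.0 q7 -81.6 w 0.0152
twist -0.0 shift [-259.1  317.3    6.6] rows 11
```

Emit:
{"method": "carry_out", "body": {
  "increments": [
    [1,-21.6,26.4,0,0],
    [1,-21.6,26.4,0,0],
    [1,-21.6,26.4,0,0],
    [1,-21.6,26.4,0,0],
    [1,-21.6,26.4,0,0],
    [1,-21.6,26.4,0,0],
    [1,-21.6,26.4,0,0],
    [1,-21.6,26.4,0,0]
  ]
}}

```text
time_s: 17.62
tcp_pos: [0.5209, 0.0658, 0.1819]
orientation: [[0.615, 0.788, -0.001], [0.788, -0.615, -0.0], [-0.001, -0.001, -1.0]]
ft_force: [0.5, 0.4, -1.2]
grip_width: 0.0151
finger_force: 60.1
```

Emit:
{"method": "carry_out", "body": {
  "increments": [
    [1,-21.6,26.4,0,0],
    [1,-21.6,26.4,0,0],
    [1,-21.6,26.4,0,0],
    [1,-21.6,26.4,0,0],
    [1,0,0,25,0],
    [1,0,0,25,0],
    [1,0,0,15,0],
    [1,0,0,0,0]
  ]
}}

```text
time_s: 18.28
tcp_pos: [0.5482, -0.0658, 0.1139]
orientation: [[0.616, 0.788, -0.007], [0.788, -0.616, 0.0], [-0.004, -0.006, -1.0]]
ft_force: [-1.3, -0.5, 0.0]
grip_width: 0.0151
finger_force: 60.1
```

Emit:
{"method": "carry_out", "body": {
  "increments": [
    [1,0,0,0,0],
    [1,0,0,0,0]
  ]
}}

```text
time_s: 18.45
tcp_pos: [0.5517, -0.0655, 0.1178]
orientation: [[0.615, 0.788, 0.001], [0.788, -0.615, 0.0], [0.001, 0.001, -1.0]]
ft_force: [0.5, 0.5, -0.5]
grip_width: 0.0155
finger_force: 60.1
```

```bash
python3 go.py .5552 -.0630 .0862 -38
python3 - <<'E'
from h import *
p=optics.read_camera('wrist'); save(p,'w4.png')
p=optics.read_camera('top');print(p['z_map'].shape)
E
python3 go.py .5552 -.0630 .0862 -38
```

```text
t 18.45 tcp [ 0.5517 -0.0655  0.1178] tooly -38.0 q7 -39.0 w 0.0155
twist 0.0 shift [ 4.1  1.2 31.6] rows 1
(384, 512)
t 18.55 tcp [ 0.5522 -0.0655  0.1184] tooly -38.0 q7 -39.0 w 0.0152
twist 0.0 shift [ 3.8  0.8 32.2] rows 1
```

View pics/w4.png

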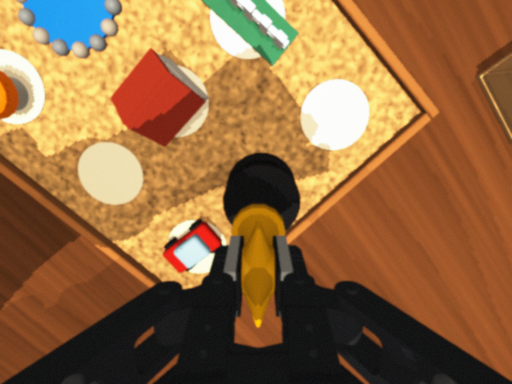

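The star is upright in the grip at (258,260), above the plinth at (262,195). I'll lower it gently.

Emit:
{"method": "carry_out", "body": {
  "increments": [
    [1,4.5,1,15,0],
    [1,0,0,10,0],
    [1,0,0,5,0],
    [1,0,0,1.5,0],
    [1,0,0,0,0],
    [1,0,0,0,0]
  ]
}}

```text
time_s: 19.05
tcp_pos: [0.5546, -0.0625, 0.0862]
orientation: [[0.616, 0.788, -0.0], [0.788, -0.616, 0.0], [-0.0, -0.0, -1.0]]
ft_force: [-1.4, -0.2, 4.0]
grip_width: 0.0148
finger_force: 60.5
```

```bash
python3 go.py .5552 -.0630 .0862 -38
```

```text
t 19.05 tcp [ 0.5546 -0.0625  0.0862] tooly -38.0 q7 -39.6 w 0.0148
twist 0.0 shift [-0.   0.7  0. ] rows 1
```

Emit:
{"method": "carry_out", "body": {
  "increments": [
    [-0.3,0,0,0,0],
    [-0.3,0,0,0,0],
    [-0.3,0,0,0,0],
    [-0.3,0,0,0,0],
    [-0.3,0,0,-15,0],
    [-0.3,0,0,-30,0],
    [-0.3,0,0,-35,0],
    [-1,0,0,-20,0]
  ]
}}

```text
time_s: 19.72
tcp_pos: [0.5561, -0.0629, 0.1885]
orientation: [[0.616, 0.788, 0.003], [0.788, -0.616, -0.0], [0.002, 0.003, -1.0]]
ft_force: [1.0, -0.7, 1.5]
grip_width: 0.0663
finger_force: 0.0
```

```bash
python3 go.py .573 .3255 .18 7; python3 go.py .573 .3255 .18 -38
```

```text
t 19.72 tcp [ 0.5561 -0.0629  0.1885] tooly -38.0 q7 -38.6 w 0.0663
twist -45.0 shift [383.5  64.1   9.4] rows 11
t 19.72 tcp [ 0.5561 -0.0629  0.1885] tooly -38.0 q7 -38.6 w 0.0663
twist -0.0 shift [ 316.5 -225.8    8.5] rows 11
```

Emit:
{"method": "carry_out", "body": {
  "increments": [
    [-1,0,0,0,-7],
    [-1,0,0,0,-7],
    [-1,0,0,0,-7],
    [-1,0,0,0,-7],
    [-1,0,0,0,-7],
    [-1,0,0,0,-7],
    [-1,0,0,0,-3],
    [-1,35,5.8,0,0]
  ]
}}

```text
time_s: 20.38
tcp_pos: [0.5558, -0.0365, 0.1852]
orientation: [[-0.111, 0.994, -0.002], [0.994, 0.111, -0.006], [-0.005, -0.002, -1.0]]
ft_force: [1.5, -0.4, -0.3]
grip_width: 0.0853
finger_force: 0.0
```

Emit:
{"method": "carry_out", "body": {
  "increments": [
    [-1,35,5.8,0,0],
    [-1,35,5.8,0,0],
    [-1,35,5.8,0,0],
    [-1,35,5.8,0,0],
    [-1,35,5.8,0,0],
    [-1,35,5.8,0,0],
    [-1,35,5.8,0,0],
    [-1,35,5.8,0,0]
  ]
}}

```text
time_s: 21.05
tcp_pos: [0.5681, 0.2577, 0.1856]
orientation: [[-0.122, 0.993, -0.0], [0.993, 0.122, -0.0], [-0.0, -0.0, -1.0]]
ft_force: [0.2, 0.3, -0.5]
grip_width: 0.0851
finger_force: 0.0
```

Emit:
{"method": "carry_out", "body": {
  "increments": [
    [-1,35,5.8,0,0],
    [-1,33,5.8,0,0],
    [-1,0,0,25,0],
    [-1,0,0,0,0],
    [-1,0,0,0,0],
    [-1,0,0,0,0]
  ]
}}

```text
time_s: 21.55
tcp_pos: [0.5719, 0.3237, 0.1608]
orientation: [[-0.12, 0.993, -0.0], [0.993, 0.12, -0.001], [-0.001, -0.0, -1.0]]
ft_force: [-0.7, -0.2, -0.3]
grip_width: 0.0854
finger_force: 0.0
```

```bash
python3 - <<'E'
from h import *
p=optics.read_camera('top'); C=cloud(p);C[p['z_map']<=0]=0
save(p,'top4.png',(170,120,330,270),4)
q=C[165:215,265:315].reshape(-1,3);k=q[(q[:,2]>.075)&(q[:,2]<.16)];print('star',len(k),cv2.minAreaRect((k[:,:2]*1000).astype(np.float32)),k[:,2].max())
p=optics.read_camera('wrist'); save(p,'w5.png'); C=cloud(p); C[p['z_map']<=0]=0
for b in spotter.recognise(p,'stone')[:4]:
    c=b['conf'];b=np.round(b['box']).astype(int); y0,x0=max(b[1]-4,0),max(b[0]-4,0)
    q=C[y0:b[3]+4,x0:b[2]+4].reshape(-1,3)
    k=q[(q[:,2]>.01)&(q[:,2]<.05)]
    print(c,b,np.median(p['color'][b[1]:b[3],b[0]:b[2]].reshape(-1,3),0),cv2.minAreaRect((k[:,:2]*1000).astype(np.float32)) if len(k)>3 else 0)
E
python3 go.py .573 .3255 .0 7
```

```text
star 129 ((551.67138671875, -62.30314636230469), (49.41045379638672, 15.785999298095703), 51.2335090637207) 0.1312214159990171
0.92 [259  52 308 106] [170.  73. 128.] ((584.8926391601562, 418.4771728515625), (42.35489273071289, 42.87722396850586), 7.016420841217041)
0.89 [346  73 394 124] [ 51. 219. 169.] ((666.2335205078125, 414.4717712402344), (43.69147491455078, 42.64153289794922), 9.114885330200195)
0.84 [239 153 285 194] [139.5  79.   88. ] ((575.3184204101562, 325.9898986816406), (42.9252815246582, 41.32044219970703), 8.825987815856934)
0.58 [351 154 399 202] [ 81. 195. 146.] ((689.7052612304688, 340.15875244140625), (42.87801742553711, 42.811100006103516), 71.12077331542969)
t 21.7 tcp [0.5725 0.324  0.1618] tooly 6.9 q7 -38.0 w 0.0851
twist -0.1 shift [  1.4   0.4 161.8] rows 5
```

View pics/w5.png

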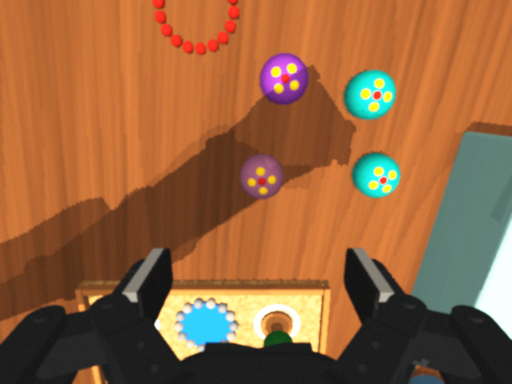

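View pics/top4.png

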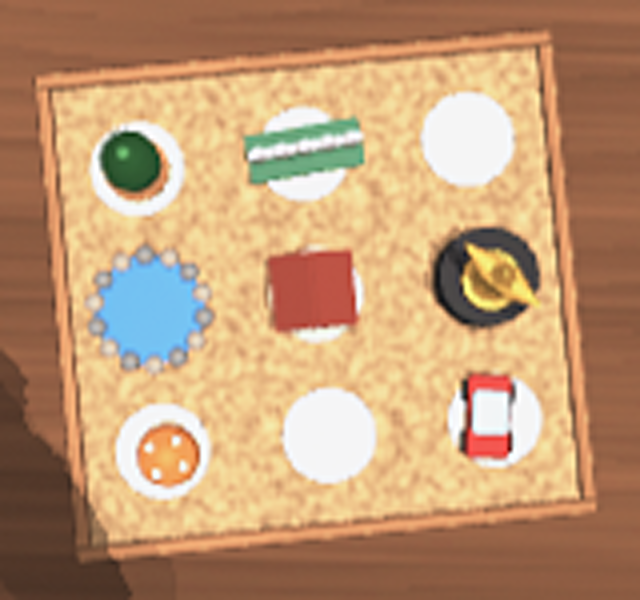

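The star is on the plinth at crop pixel (490,280), upright and about 3 mm off centre. The mauve stone at wrist pixel (262,177) is between the fingers, with the purple (284,78) and turquoise stones (370,95), (376,175) clear. I'll grasp it.

Emit:
{"method": "carry_out", "body": {
  "increments": [
    [-1,2,1.5,35,0],
    [-1,0,0,35,0],
    [-1,0,0,35,0],
    [-1,0,0,30,0],
    [-1,0,0,17,0],
    [-1,0,0,5,0],
    [-1,0,0,0,0],
    [-1,0,0,0,0]
  ]
}}

```text
time_s: 22.37
tcp_pos: [0.5738, 0.3275, 0.005]
orientation: [[-0.121, 0.993, 0.002], [0.993, 0.121, 0.001], [0.001, 0.002, -1.0]]
ft_force: [0.7, -0.4, 0.2]
grip_width: 0.0854
finger_force: 0.0
```

Emit:
{"method": "carry_out", "body": {
  "increments": [
    [1,0,0,0,0],
    [1,0,0,0,0],
    [1,0,0,0,0],
    [1,0,0,0,0],
    [1,0,0,0,0],
    [1,0,0,0,0],
    [1,0,0,0,0]
  ]
}}

```text
time_s: 22.95
tcp_pos: [0.5738, 0.3279, 0.0056]
orientation: [[-0.122, 0.993, 0.002], [0.993, 0.122, 0.001], [0.001, 0.002, -1.0]]
ft_force: [-0.5, -1.0, 6.9]
grip_width: 0.0416
finger_force: 60.4
```

Emit:
{"method": "carry_out", "body": {
  "increments": [
    [1,0,0,-10,0],
    [1,0,0,-20,0],
    [1,0,0,-30,0],
    [1,0,0,-35,0],
    [1,0,0,0,0],
    [1,0,0,0,0]
  ]
}}

```text
time_s: 23.45
tcp_pos: [0.5744, 0.3284, 0.102]
orientation: [[-0.122, 0.993, 0.005], [0.993, 0.122, 0.003], [0.003, 0.005, -1.0]]
ft_force: [-0.1, 0.5, -1.9]
grip_width: 0.041
finger_force: 61.0
```

```bash
python3 go.py .4593 .0257 .1 -80;python3 go.py .4593 .0257 .1 7
```

```text
t 23.45 tcp [0.5744 0.3284 0.102 ] tooly 7.0 q7 -39.7 w 0.041
twist 87.0 shift [-165.9  278.1    3. ] rows 13
t 23.45 tcp [0.5744 0.3284 0.102 ] tooly 7.0 q7 -39.7 w 0.041
twist -0.0 shift [-286.5 -151.1    0.5] rows 9
```

Emit:
{"method": "carry_out", "body": {
  "increments": [
    [1,-31.7,-16.8,0,0],
    [1,-31.7,-16.8,0,0],
    [1,-31.7,-16.8,0,0],
    [1,-31.7,-16.8,0,0],
    [1,-31.7,-16.8,0,0],
    [1,-31.7,-16.8,0,0],
    [1,-31.7,-16.8,0,0],
    [1,-31.7,-16.8,0,0]
  ]
}}

```text
time_s: 24.12
tcp_pos: [0.4683, 0.0575, 0.0981]
orientation: [[-0.122, 0.992, -0.002], [0.992, 0.122, -0.001], [-0.0, -0.002, -1.0]]
ft_force: [0.5, -0.3, -0.7]
grip_width: 0.0413
finger_force: 61.0
```

Emit:
{"method": "carry_out", "body": {
  "increments": [
    [1,-31.7,-16.8,0,0],
    [1,0,0,20,0],
    [1,0,0,20,0],
    [1,0,0,0,0],
    [1,0,0,0,0],
    [1,0,0,0,0]
  ]
}}

```text
time_s: 24.62
tcp_pos: [0.4573, 0.0263, 0.0589]
orientation: [[-0.123, 0.992, -0.001], [0.992, 0.123, 0.0], [0.0, -0.001, -1.0]]
ft_force: [-0.4, 0.0, -0.6]
grip_width: 0.0414
finger_force: 61.0
```

```bash
python3 go.py .4593 .0272 .0136 7
```

```text
t 24.62 tcp [0.4573 0.0263 0.0589] tooly 7.1 q7 -23.6 w 0.0414
twist 0.1 shift [ 0.6  2.1 45.3] rows 2
```

Emit:
{"method": "carry_out", "body": {
  "increments": [
    [1,0.5,2,20,0],
    [1,0,0,15,0],
    [1,0,0,8,0],
    [1,0,0,2,0],
    [1,0,0,0,0],
    [1,0,0,0,0],
    [-0.3,0,0,0,0],
    [-0.3,0,0,0,0]
  ]
}}

```text
time_s: 25.28
tcp_pos: [0.4598, 0.0265, 0.0144]
orientation: [[-0.122, 0.993, 0.001], [0.993, 0.122, 0.0], [0.0, 0.001, -1.0]]
ft_force: [0.5, -0.3, -0.2]
grip_width: 0.0555
finger_force: 0.0
```

Emit:
{"method": "carry_out", "body": {
  "increments": [
    [-0.3,0,0,0,0],
    [-0.3,0,0,0,0],
    [-0.3,0,0,-15,0],
    [-0.3,0,0,-30,0],
    [-0.3,0,0,-40,0],
    [-0.3,0,0,-40,0]
  ]
}}

```text
time_s: 25.78
tcp_pos: [0.4582, 0.0263, 0.1397]
orientation: [[-0.122, 0.993, -0.003], [0.993, 0.122, -0.0], [-0.0, -0.003, -1.0]]
ft_force: [0.7, -1.2, -1.4]
grip_width: 0.0552
finger_force: 0.0
```

Emit:
{"method": "carry_out", "body": {
  "increments": [
    [-0.3,35,0,-10,0],
    [-0.3,35,0,-10,0],
    [-0.3,35,0,-10,0],
    [-0.3,35,0,0,0],
    [-0.3,35,0,0,0],
    [-0.3,35,0,0,0],
    [-0.3,35,0,0,0],
    [-0.3,35,0,0,0]
  ]
}}

```text
time_s: 26.45
tcp_pos: [0.4246, 0.3056, 0.1689]
orientation: [[-0.122, 0.993, 0.0], [0.993, 0.122, -0.0], [-0.0, -0.0, -1.0]]
ft_force: [0.5, 0.2, 0.6]
grip_width: 0.0552
finger_force: 0.0
```

Run:
```python
from h import *
p=optics.read_camera('top'); C=cloud(p);C[p['z_map']<=0]=0
save(p,'top5.png',(170,120,330,270),4)
for n,(x0,y0,x1,y1),z0,z1 in [('star .5552,-.063',(265,165,315,215),.075,.16),('stone .4593,.0257',(232,210,275,250),.018,.06),('house .5436,.0362',(225,170,272,215),.03,.1),('tree .6156,.1459',(180,140,225,180),.04,.11)]:
    q=C[y0:y1,x0:x1].reshape(-1,3);k=q[(q[:,2]>z0)&(q[:,2]<z1)]
    print(n,np.round(cv2.minAreaRect((k[:,:2]*1000).astype(np.float32))[0]),k[:,2].max())
for o,q0 in dict(car=(284,213,300,236),toadstool=(207,227,224,246),fence=(228,149,262,164)).items(): print(o,q0,[np.round(d['box']) for d in spotter.recognise(p,o)[:1]])
print(ctrl.read_state()['ft_force'])
```

```text
star .5552,-.063 [552. -62.] 0.13127551752333694
stone .4593,.0257 [457.  26.] 0.04364874803514011
house .5436,.0362 [543.  39.] 0.07223513260295632
tree .6156,.1459 [614. 146.] 0.09561290840984155
car (284, 213, 300, 236) [array([284., 214., 299., 236.])]
toadstool (207, 227, 224, 246) [array([204., 229., 222., 243.])]
fence (228, 149, 262, 164) [array([226., 148., 264., 166.])]
[ 0.03495193 -0.5279392  -0.38409832]
```

View pics/top5.png

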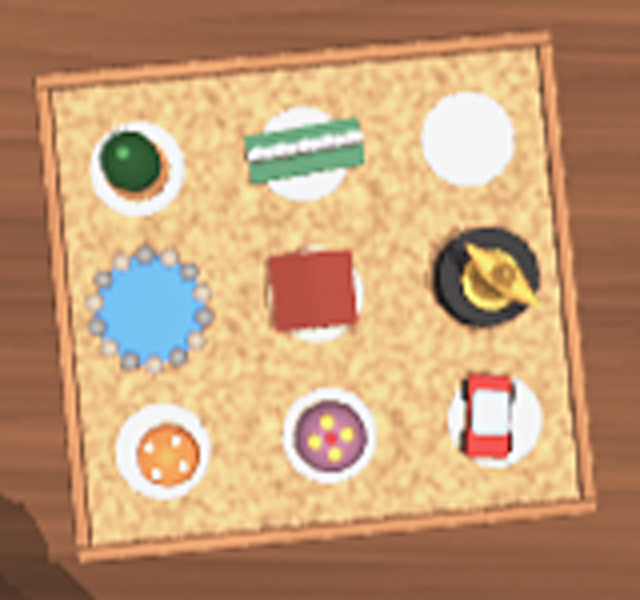

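All four pieces are in place: tree (137,165), house (312,292), stone (331,437) and star (490,280). The car, toadstool and fence haven't moved. Handing in.

```bash
python3 -c "
from cell import job
print(job.finish_job())"
```

```text
the job is handed in; nothing more can be done
None
```

The job is handed in; the hand-in gave no verdict. In the last top view the house, tree, stone and star all stood upright within about 3 mm of their places, and the car, toadstool and fence had not moved.

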